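Fit the knurled bayonet cap on the bench dust filter and hold it home

TASK

Pick up the knurled metal cap and set it, closed end up, over the steel spigot on top of the round grey filter housing. Turn it until a keyway hidden inside it drops over the spigot's cross pin, then push it fully home against the spring, flush on the housing, and finish while still holding it pushed home, so that a colleague can fit the locking screw. Leave the tin, the glue bottle, the wood offcut and the bar clamp where they are.

Things in the scene. Friction and masses are not known exactly. Their poses are not given: they have to be found in the camera images.
- cap: The loose knurled steel cap, a round cup standing open end down: 56 mm diameter (57.5 over the fine knurling), 48 mm high, 200 to 310 g. Flat closed top 6 mm thick. Origin: centre of its lower rim; z up along its axis. A round thing: its yaw tells nothing about the match with the pin. Starts standing on the bench.
- cap_bore (a point): The centre of the cap's open mouth (same point as the cap's origin). The bore is 28.4 mm wide, 42 mm deep, with four equal keyways 9 mm wide, 90 degrees apart, along its whole depth, unseen from outside. The pin's direction differs each time: find the match by turning, up to 90 degrees, under a light push. A keyway has about 0.09 rad play each way.
- housing: The fixed round grey filter housing, a flat-topped drum 160 mm across at its foot, 150 mm across its flat top, 60 mm high. Origin: centre of its underside on the bench; z up. It stands elsewhere each time; its yaw has nothing to do with the pin.
- seat (a point): Middle of the housing's flat top, 60 mm above the bench, on the spigot's axis; z up. Height of the cap's rim above this point: 23 mm while it rests on the cross pin with no keyway over it, 10 mm once dropped onto the spring plunger, 0 when pushed home.
- spigot_top (a point): Centre of the steel spigot's top, 40 mm above the seat. The spigot is 26 mm in diameter, its top edge bevelled to 19 mm over the last 4 mm. A 6 mm cross pin goes right through it, centre 20 mm below this point, sticking out 5.5 mm on both sides.
- plunger (a joint): The sprung brass plunger, 14 mm diameter, that stands 12 mm out of the spigot's top. Value: how far it is pressed in, 0 (out) to 0.0125 m. Its spring pushes up with 4 N when out and 9 N when the cap is home (0.010 m), so a cap that is let go rises again by about 10 mm.
- tin: Bystander: a closed tin, 76 mm diameter, 75 mm high. Origin: centre of its underside.
- glue: Bystander: a glue bottle, 62 mm diameter, 170 mm high. Origin: centre of its underside.
- offcut: Bystander: a wood offcut 60 x 140 x 30 mm lying flat. Origin: centre of its underside, long side along its y.
- clamp: Bystander: a bar clamp lying on its side, about 300 mm long (along its x) and 90 mm wide, up to 30 mm high. Origin: on the bench below the middle of its bar.
Not all that is in view belongs to the job. Of the things that look like the housing, take the one that is farthest to the robot's left at the start.

How it is judged:
On the way:
1. the cap is over the spigot, upright, at least down to the cross pin (horizontal distance between cap and seat below 0.004 m and z of cap in the frame of seat between -0.005 and 0.028 m and angle between cap's own z axis and vertical below 0.15 rad), for 0.2 s.
At the end, for the whole second after the job is handed in: The robot still holds or presses the cap (over 2 N): at rest, upright within 0.06 rad, centred on the spigot within 3 mm, rim within 2.5 mm of the flat top, plunger pressed over 7.5 mm; tin, glue, offcut and clamp within 30 mm of their starts (horizontal distance between cap and seat below 0.003 m and z of cap in the frame of seat between -0.005 and 0.0025 m and angle between cap's own z axis and vertical below 0.06 rad and value of joint plunger above 0.0075 m and contact force between any of the fingers, the arm and cap above 2 N and linear speed of cap below 0.02 m/s and distance of each of tin, glue, offcut, clamp from where it was at the start of the episode below 0.03 m); the arm keeps its last pose, push and grip.
It fails at once if the tin is moved by more than 30 mm or tipped over (distance of tin from where it was at the start of the episode above 0.03 m or angle between tin's own z axis and vertical above 0.4 rad).
It fails at once if the glue bottle is moved by more than 30 mm or tipped over (distance of glue from where it was at the start of the episode above 0.03 m or angle between glue's own z axis and vertical above 0.4 rad).
It fails at once if the wood offcut is moved by more than 30 mm or tipped over (distance of offcut from where it was at the start of the episode above 0.03 m or angle between offcut's own z axis and vertical above 0.4 rad).
It fails at once if the bar clamp is moved by more than 30 mm or tipped over (distance of clamp from where it was at the start of the episode above 0.03 m or angle between clamp's own z axis and vertical above 0.4 rad).
It also fails if it takes over 54 s, if anything falls off the work surface, if the arm or the gripper's body presses on something with over 40 N, if the wrist force passes 120 N, or if a joint passes its speed limit or range.

ROBOT

A 6-joint arm with a two-finger parallel gripper is mounted at the origin on the work surface. World frame = base frame: x ahead of the robot, y to its left, z up, the work surface at z = 0. Lengths are in m, angles in rad, forces in N, time in s.
With the tool pointing down it reaches from about 0.35 to 0.725 m from the base axis. Payload 6 kg.
Tool frame: the origin (TCP) lies midway between the tips of the shut fingers; the grasp point (between the pads) lies 19 mm behind it (bot.grasp_offset is the distance from the TCP to the grasp point, in m); z points along the fingers, y is the line along which they close (so a half turn about z gives the same grasp; the last joint's range is limited). The gripper opens to 85 mm and grips with 20 to 120 N. Pads are 22 mm wide; open, the fingers measure 114 mm over their backs; the gripper's body (76 mm by 85 mm) begins 54 mm behind the grasp point. The pads swing forward as they close: fully open they stand 13 mm farther back than shut.
Start: joints at [1.636, 0.04, 0.085, 0, -1.615, -0.334], TCP at [0.159, 0.578, 0.231] pointing down, gripper open.
Joint ranges: [-2.56, 2.56], [-1.29, 2.01], [-1.08, 1.49], [-3.29, 1.98], [-2.81, -0.18], [-2.99, 2.99]. Speed limits (rad/s): [2.57, 2.57, 3.01, 3.14, 3.14, 3.14].

INTERFACE

Orientations are given as a rotation vector (axis times angle).
In Python, from cell import bot, get_image, camera_model, order gives the robot as it stands. The module is installed in compiled form; this text tells all that it offers.
- The arm moves only by the shell command python3 -m handwheel 'ROWS' [FORCE]. ROWS is JSON, a list of rows, each a list of 5 numbers: the shift along the tool's x, y, z scaled (see below), then the turn about the tool's z scaled (see below), then the finger opening in mm, from 0 to 85.4. In form: [[x, y, z, turn, fingers], ...]. A call has 1 to 12 rows; each row is the pose to reach, as a shift and turn from the pose commanded when the call began, along the tool's axes at that moment, turning the shorter way round; what a row does not reach only later rows make up. The controller multiplies each number of a shift by 1 m and each number of a turn by 180 degrees. A row lasts 1/10 s, in which the tool goes at most 50 mm and 8.59 degrees, less where a joint would pass 70% of its speed; a pose out of reach is approached as far as the arm can. A call with a number of a shift or a turn outside -1 to 1 is refused whole. A call with a gripper value outside its range is refused whole. The fingers move at their own pace and stop on an object; FORCE is the grip in N (left out, the last holds). Time passes only in rows, so rows that repeat a pose let the fingers close. It gives the time, the measured TCP pose, the force, the opening and the grip force at its end, in the units of the state.
- bot.state(): the state, without advancing time (a new reading comes with each control period).
- get_image(name): name is "scene" or "top" or "wrist"; returns the picture (384x512x3 uint8, red, green, blue); there is no depth.
- camera_model(name): a dict with "mtx" (3x3 intrinsics, pixels), "rvec" (rotation vector, rad) and "tvec" (3), from world to camera coordinates, as OpenCV has them. Camera axes: x right, y down, z forward; pixel columns grow to the right and rows downward; lengths in m; the calibration is good to about 2 mm. The wrist camera is an equidistant fisheye: a pixel r from the principal point sees the ray r / f radians off the axis. A picture is of the moment at which its call begins: read the wrist's pose just before it. camera_model takes no time and is no camera call; for the wrist camera it gives the pose at the moment of the call.
- order.sign_off(): hands the job in; it is judged then, once.
The state is a dict: "time_s": time; "joints": joint angles; "qvel": joint speeds; "effort": joint torques, N m; "tcp_pos": TCP position; "tool_rot": TCP orientation; "ft_force": force on the tool from outside, world axes, zero at the start; "torque": the same for the moment, N m; "gripper_width": finger opening in m; "gripper_force": force on a finger pad.
Only numpy, scipy, OpenCV 4.12 (cv2) and the standard library are available. Lean on these libraries where they do the work, as an engineer would, in place of code of your own. Each camera call takes 0.05 s, during which the arm holds its last target. There are 200 camera calls.

## Working session

There is one attempt and no reset: what is moved stays moved. The work goes in short steps, Python scripts to look and compute and a shell command to move; the robot and the scene stay as the last step left them, time stands still between calls to the robot, and variables do not carry over. Pictures are saved under pics/ and viewed, at most 10 in all, crops included, and the job is handed in when it is done.

```bash
mkdir -p pics; python3 - <<'E'
from cell import bot,get_image,camera_model
import cv2,numpy as np
s=bot.state();print(s)
for n in("scene","top"):
    im=get_image(n);cv2.imwrite(f"pics/{n}0.png",im[:,:,::-1]);m=camera_model(n);print(n,{k:np.round(v,3).tolist() for k,v in m.items()})
print(bot.grasp_offset)
E
```

```text
{'time_s': 0.0, 'joints': array([ 1.63569829e+00,  4.08042770e-02,  8.37946836e-02, -4.99026853e-04,
       -1.61551390e+00, -3.33717816e-01]), 'qvel': array([ 6.83528565e-04, -8.70810560e-04, -2.86493851e-04,  2.32776395e-03,
       -9.09198265e-04, -9.96368885e-05]), 'effort': array([ 1.00343375e-03, -3.68202245e+01,  3.47421920e+01,  6.93233550e+00,
       -5.23447103e-03,  1.96030967e-06]), 'tcp_pos': array([0.15916552, 0.57814901, 0.23026733]), 'tool_rot': array([ 3.11148721e+00, -4.20710597e-01, -2.30320771e-04]), 'ft_force': array([ 0.42261102,  0.23837316, -0.19221082]), 'torque': array([ 0.00731722,  0.02518361, -0.02961514]), 'gripper_force': 0.0, 'gripper_width': 0.08559198229474971}
scene {'mtx': [[404.701, 0.0, 252.989], [0.0, 404.701, 185.095], [0.0, 0.0, 1.0]], 'rvec': [1.467, 2.104, -0.889], 'tvec': [0.183, -0.304, 1.595]}
top {'mtx': [[487.381, 0.0, 256.117], [0.0, 487.381, 191.081], [0.0, 0.0, 1.0]], 'rvec': [2.151, -2.156, 0.119], 'tvec': [0.025, 0.546, 1.557]}
0.0187
```

View pics/scene0.png

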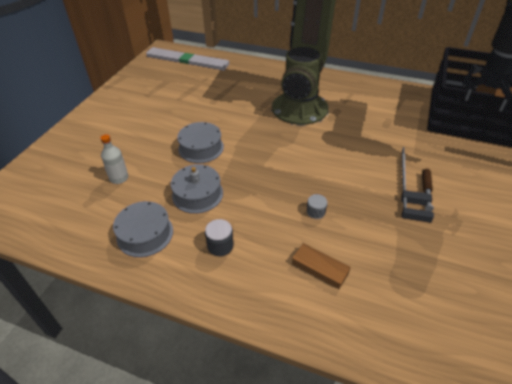

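View pics/top0.png

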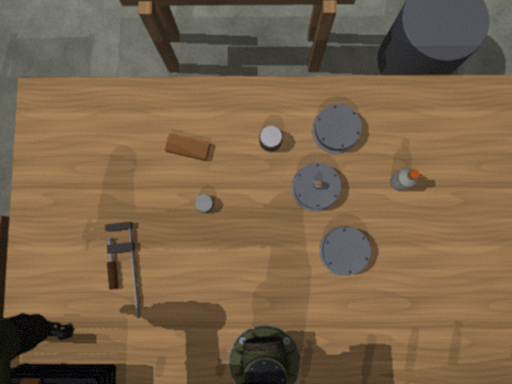

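The scene image shows three grey drums at about (200,140), (196,187) and (142,228). Only the middle one visibly has a spigot. The cap is at (317,205) and the tin at (219,237). The top image shows the drums at (338,127), (317,186) and (346,250), with the cap at (205,203). Next I'll project the base frame and localise these.

```bash
cat >h.py <<'E'
import cv2,numpy as np
from cell import bot,get_image,camera_model
def ray(n,uv,m=None):
    m=m or camera_model(n);R=cv2.Rodrigues(np.array(m["rvec"],float))[0];t=np.ravel(m["tvec"]);K=np.array(m["mtx"])
    p=(np.array([*uv,1.])@np.linalg.inv(K).T)
    if n=="wrist":
        r=np.hypot(p[0],p[1]);d=np.array([*(p[:2]/max(r,1e-9)*np.sin(r)),np.cos(r)])
    else: d=p
    return -R.T@t,R.T@d
def plane(n,uv,z,m=None):
    c,d=ray(n,uv,m);return (c+d*(z-c[2])/d[2])
def tri(n1,u1,n2,u2):
    c1,d1=ray(n1,u1);c2,d2=ray(n2,u2)
    a=np.linalg.lstsq(np.c_[d1,-d2],c2-c1,rcond=None)[0]
    p,q=c1+a[0]*d1,c2+a[1]*d2;return (p+q)/2,np.linalg.norm(p-q)
def proj(n,X):
    m=camera_model(n);return cv2.projectPoints(np.array(X,float).reshape(-1,1,3),np.array(m["rvec"],float),np.array(m["tvec"],float),np.array(m["mtx"]),None)[0].reshape(-1,2)
E
python3 - <<'E'
from h import *
print(proj("top",[[0,0,0],[.3,0,0],[0,.3,0],[.159,.578,.231]]).round(),proj("scene",[[0,0,0],[.159,.578,.231]]).round())
for n,u,z in [("A",(338,127),.06),("B",(317,186),.06),("C",(346,250),.06),("cap",(205,203),.048),("tin",(271,135),.075)]:print(n,plane("top",u,z).round(3))
for n,u,z in [("A",(142,225),.06),("B",(196,184),.06),("C",(200,136),.06),("cap",(317,200),.048)]:print(n,plane("scene",u,z).round(3))
a=cv2.imread("pics/scene0.png")[110:270,80:350];b=cv2.imread("pics/top0.png")[90:290,180:440]
cv2.imwrite("pics/crop.png",np.vstack([cv2.resize(a,(520,300),interpolation=2),cv2.resize(b,(520,300),interpolation=2)]))
E
```

```text
[[264. 362.]
 [264. 267.]
 [170. 362.]
 [ 56. 321.]] [[299. 108.]
 [481. 108.]]
A [ 0.752 -0.243  0.06 ]
B [ 0.558 -0.172  0.06 ]
C [ 0.354 -0.26   0.06 ]
cap [0.506 0.189 0.048]
tin [ 0.722 -0.025  0.075]
A [ 0.767 -0.23   0.06 ]
B [ 0.574 -0.161  0.06 ]
C [ 0.359 -0.252  0.06 ]
cap [0.504 0.194 0.048]
```

View pics/crop.png

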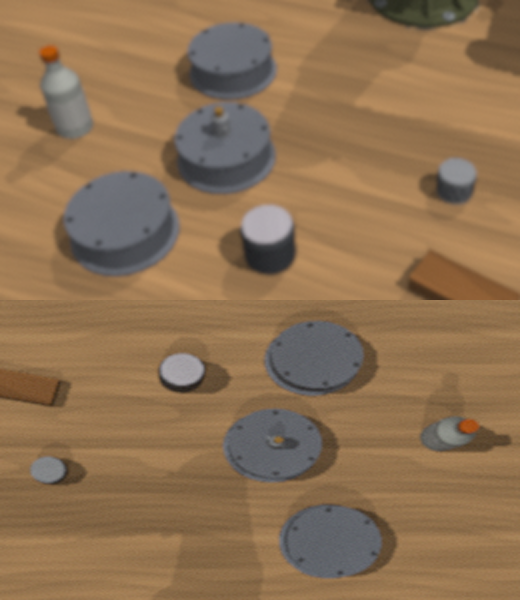

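The crop confirms it: drum B (middle) carries the spigot and brass plunger, and it is also the one farthest left (y≈-0.17). The next script refines the centres with masks.

```bash
python3 - <<'E'
from h import *
for n,rois in (("top",{"cap":(190,188,30,30),"B":(285,155,65,65)}),("scene",{"cap":(300,185,36,36),"B":(165,160,60,56)})):
    hsv=cv2.cvtColor(cv2.imread(f"pics/{n}0.png"),cv2.COLOR_BGR2HSV)
    for k,(x,y,w,h) in rois.items():
        H=hsv[y:y+h,x:x+w]
        m=((H[...,1]<90)&(H[...,2]>55)|((H[...,0]>80)&(H[...,0]<140))).astype('u1')
        c=max(cv2.findContours(m,0,1)[0],key=cv2.contourArea);(e,ax,an)=cv2.fitEllipse(c)
        print(n,k,np.array(e)+(x,y),ax,cv2.boundingRect(c), 'orange' , )
        if k=="B":
            o=((H[...,1]>70)&(H[...,0]<40)&(np.hypot(*(np.indices(m.shape)-np.array(m.shape)[:,None,None]/2))<22)).astype('u1')
            if n=="top": o[:, :][np.hypot(*(np.indices(m.shape)-32))>12]=0
            print(o.sum(), [ (a.mean()) for a in np.nonzero(o)[::-1]],x,y)
    print(n, plane(n,(0,0),0)[:0])
E
```

```text
top cap [203.75072956 202.88340378] (18.0015926361084, 18.13734245300293) (5, 6, 19, 19) orange
top B [315.85793877 186.43589211] (48.11750793457031, 50.18793487548828) (6, 7, 51, 50) orange
18 [np.float64(34.0), np.float64(27.666666666666668)] 285 155
top []
scene cap [316.45093918 205.64539337] (20.71428108215332, 25.818992614746094) (6, 8, 22, 26) orange
scene B [196.39208794 187.17232895] (51.97129821777344, 54.380157470703125) (5, 0, 54, 54) orange
19 [np.float64(28.210526315789473), np.float64(8.947368421052632)] 165 160
scene []
```

```bash
cat >>h.py <<'E'
def shift(target,yaw=None):
    s=bot.state();R=cv2.Rodrigues(s["tool_rot"])[0]
    d=R.T@(np.array(target)-s["tcp_pos"]);print("tcp",s["tcp_pos"].round(4),"t",s["time_s"],"x",R[:,0].round(3),"y",R[:,1].round(3),"z",R[:,2].round(3),"joints",s["joints"].round(2));print("shift",d.round(4));return d
E
python3 - <<'E'
from h import *
print(tri("top",(319.,182.7),"scene",(193.2,168.9)))
print(plane("top",(203.75,202.88),.03),plane("scene",(316.45,205.6),.024),tri("top",(203.75,202.88),"scene",(316.45,205.6)))
shift((.505,.19,.2))
m=camera_model("wrist");c,d=ray("wrist",(m["mtx"][0][2],m["mtx"][1][2]));print(c,d,m["mtx"])
E
```

```text
(array([ 0.56170585, -0.17146243,  0.10808042]), np.float64(0.0023112878627509))
[0.50772346 0.19486376 0.03      ] [0.50412874 0.19515408 0.024     ] (array([0.50785112, 0.19540629, 0.02795508]), np.float64(0.0006117702311203593))
tcp [0.1592 0.5782 0.2304] t 0.1 x [ 0.964 -0.266  0.   ] y [-0.266 -0.964  0.002] z [-0.    -0.002 -1.   ] joints [ 1.64  0.04  0.08 -0.   -1.62 -0.33]
shift [0.4365 0.2824 0.0309]
[0.22859844 0.55988798 0.37227711] [-0.27242845  0.07376736 -0.95934411] [[297.31863964   0.         253.56145516]
 [  0.         297.31863964 190.11989338]
 [  0.           0.           1.        ]]
```

Brass tip triangulates to z≈0.108, which fits the expected 0.112. The cap is at about (0.507, 0.195). I'll move above it.

```bash
python3 -m handwheel '[[0.437,0.277,0.03,0.3,85],[0.437,0.277,0.03,0.3,85],[0.437,0.277,0.03,0.3,85],[0.437,0.277,0.03,0.3,85],[0.437,0.277,0.03,0.3,85],[0.437,0.277,0.03,0.3,85],[0.437,0.277,0.03,0.3,85],[0.437,0.277,0.03,0.3,85],[0.437,0.277,0.03,0.3,85],[0.437,0.277,0.03,0.3,85],[0.437,0.277,0.03,0.3,85],[0.437,0.277,0.03,0.3,85]]'
python3 - <<'E'
from h import *
shift((.507,.195,.12))
m=camera_model("wrist");cv2.imwrite("pics/w1.png",get_image("wrist")[:,:,::-1])
import pickle;pickle.dump(m,open("w1.pkl","wb"))
E
```

```text
time_s: 1.3
tcp_pos: [0.508, 0.193, 0.2002]
tool_rot: [2.577, -1.792, -0.001]
ft_force: [-0.5, 0.6, 0.6]
gripper_width: 0.0847
gripper_force: 0.0
tcp [0.508  0.193  0.2002] t 1.3 x [ 0.348 -0.937  0.001] y [-0.937 -0.348  0.002] z [-0.002 -0.002 -1.   ] joints [ 0.73 -0.11 -0.12  0.   -1.57 -0.38]
shift [-0.0023  0.0001  0.0802]
```

View pics/w1.png

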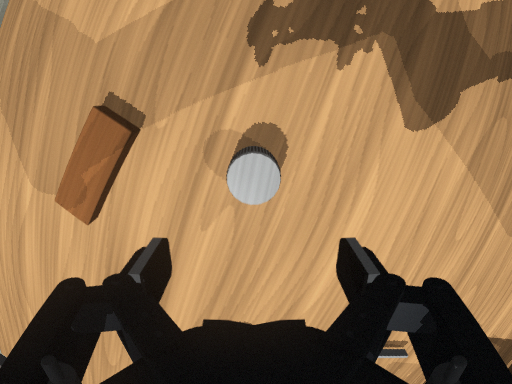

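The wrist image shows the cap top as a light disc at about (253,177), centred between the fingers, with the offcut clear on the left. I'll measure the disc.

```bash
python3 - <<'E'
from h import *
import pickle;m=pickle.load(open("w1.pkl","rb"))
h=cv2.cvtColor(cv2.imread("pics/w1.png")[140:215,215:295],cv2.COLOR_BGR2HSV)
k=((h[...,1]<70)&(h[...,2]>110)).astype('u1')
c=max(cv2.findContours(k,0,1)[0],key=cv2.contourArea)
P=np.array([plane("wrist",p[0]+(215,140),.048,m)[:2] for p in c])
(x,y),r=cv2.minEnclosingCircle(P.astype('f4'));print(x,y,r,P.mean(0),np.ptp(P,axis=0))
shift((x,y,.01))
E
```

```text
0.5073246955871582 0.19629572331905365 0.02768685296177864 [0.50715377 0.19584552] [0.05491356 0.05487542]
tcp [0.5074 0.1942 0.2005] t 1.35 x [ 0.349 -0.937  0.   ] y [-0.937 -0.349  0.002] z [-0.001 -0.001 -1.   ] joints [ 0.74 -0.11 -0.12 -0.   -1.57 -0.38]
shift [-0.002  -0.001   0.1905]
```

Measured radius is 27.7 mm, which matches the cap. Descending to grip.

```bash
python3 -m handwheel '[[-0.0015,-0.001,0.05,0,85],[-0.0015,-0.001,0.1,0,85],[-0.0015,-0.001,0.14,0,85],[-0.0015,-0.001,0.17,0,85],[-0.0015,-0.001,0.19,0,85],[-0.0015,-0.001,0.19,0,85],[-0.0015,-0.001,0.19,0,40],[-0.0015,-0.001,0.19,0,40],[-0.0015,-0.001,0.19,0,40],[-0.0015,-0.001,0.19,0,40],[-0.0015,-0.001,0.19,0,40],[-0.0015,-0.001,0.19,0,40]]' 80; python3 -c "
from h import *
shift((.5073,.1963,.2))"
```

```text
time_s: 2.55
tcp_pos: [0.5086, 0.1982, 0.0139]
tool_rot: [-2.58, 1.786, -0.002]
ft_force: [-1.3, 1.8, 6.6]
gripper_width: 0.0548
gripper_force: 85.3
tcp [0.5086 0.1982 0.0139] t 2.55 x [ 0.352 -0.936 -0.001] y [-0.936 -0.352 -0.004] z [ 0.003  0.002 -1.   ] joints [ 0.74 -0.02 -0.38  0.   -1.21 -0.38]
shift [ 0.0011  0.0012 -0.1861]
```

```bash
python3 -m handwheel '[[0,0,-0.04,0,40],[0,0,-0.09,0,40],[0,0,-0.14,0,40],[0,0,-0.18,0,40],[0.05,0.014,-0.18,0,40],[0.1,0.028,-0.18,0,40],[0.145,0.04,-0.18,0,40],[0.19,0.053,-0.18,0,40],[0.235,0.066,-0.18,0,40],[0.265,0.077,-0.18,0,40],[0.28,0.079,-0.18,0,40],[0.28,0.079,-0.18,0,40]]'; python3 - <<'E'
from h import *
import pickle
shift((.562,-.171,.19))
pickle.dump(camera_model("wrist"),open("w2.pkl","wb"))
cv2.imwrite("pics/w2.png",get_image("wrist")[:,:,::-1])
E
```

```text
time_s: 3.75
tcp_pos: [0.5318, -0.0946, 0.1913]
tool_rot: [2.58, -1.793, -0.0]
ft_force: [-0.8, 0.3, -1.7]
gripper_width: 0.0542
gripper_force: 85.8
tcp [ 0.5318 -0.0946  0.1913] t 3.75 x [ 0.349 -0.937 -0.   ] y [-0.937 -0.349  0.   ] z [-0.  0. -1.] joints [ 0.2  -0.12 -0.14 -0.   -1.55  0.16]
shift [ 0.0821 -0.0017  0.0012]
```

View pics/w2.png

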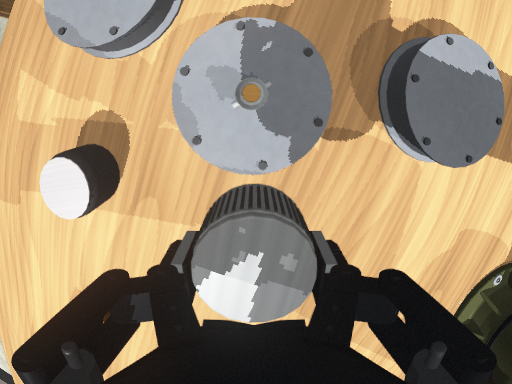

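The wrist image shows the cap held with its top centre near (254,266). The brass plunger is at (251,92) on the drum, with its six screws around it. I'll measure both.

```bash
python3 - <<'E'
from h import *
import pickle;m=pickle.load(open("w2.pkl","rb"))
im=cv2.imread("pics/w2.png");h=cv2.cvtColor(im,cv2.COLOR_BGR2HSV)
b=h[72:112,231:271];k=((b[...,1]>90)&(b[...,0]<30)).astype('u1')
c=max(cv2.findContours(k,0,1)[0],key=cv2.contourArea);(u,v),r=cv2.minEnclosingCircle(c);u+=231;v+=72
p=plane("wrist",(u,v),.112,m);q=plane("wrist",(u+r,v),.112,m);print("plunger",u,v,r,p,np.linalg.norm(p-q))
g=cv2.cvtColor(im,6);B=[]
for x,y in [(240,26),(307,52),(318,121),(262,165),(197,140),(184,71)]:
    w=255.-g[y-6:y+7,x-6:x+7];w=np.clip(w-np.percentile(w,80),0,None);yy,xx=np.indices(w.shape)
    B.append(plane("wrist",(x-6+(w*xx).sum()/w.sum(),y-6+(w*yy).sum()/w.sum()),.062,m)[:2])
B=np.array(B);print("bolts",B.mean(0),np.linalg.norm(B-B.mean(0),axis=1).round(4))
for e in [(192,262),(317,262),(254,323),(254,213)]:print(plane("wrist",e,.2254,m).round(4))
s=bot.state()["tcp_pos"]
print("cap-tcp", plane("wrist",(254.5,266),.2254,m)-s)
shift((*B.mean(0),.19));shift((*p[:2],.19))
E
```

```text
plunger 251.0 92.5 9.178879737854004 [ 0.56196568 -0.16938227  0.112     ] 0.006711325391323724
bolts [ 0.5616323  -0.17003289] [0.0638 0.0631 0.063  0.063  0.064  0.0629]
[ 0.5593 -0.0929  0.2254]
[ 0.5098 -0.1113  0.2254]
[ 0.523  -0.0704  0.2254]
[ 0.5426 -0.123   0.2254]
cap-tcp [ 0.00222533 -0.00724856  0.03419074]
tcp [ 0.5318 -0.0935  0.1912] t 3.8 x [ 0.35  -0.937 -0.   ] y [-0.937 -0.35   0.   ] z [-0.  0. -1.] joints [ 0.2  -0.12 -0.14 -0.   -1.55  0.16]
shift [ 0.0821 -0.0012  0.0012]
tcp [ 0.5318 -0.0935  0.1912] t 3.8 x [ 0.35  -0.937 -0.   ] y [-0.937 -0.35   0.   ] z [-0.  0. -1.] joints [ 0.2  -0.12 -0.14 -0.   -1.55  0.16]
shift [ 0.0816 -0.0017  0.0012]
```

The plunger (radius 6.7 mm, expected 7) and the bolt ring (63 mm) agree on a seat near (0.562,-0.170). The cap sits about 2.5 mm ahead of the TCP in tool x, so I'll correct for that and lower onto the spigot.

```bash
python3 -m handwheel '[[0.03,-0.0015,0,0,40],[0.06,-0.0015,0,0,40],[0.0795,-0.0015,0,0,40],[0.0795,-0.0015,0,0,40],[0.0795,-0.0015,0.03,0,40],[0.0795,-0.0015,0.06,0,40],[0.0795,-0.0015,0.07,0,40],[0.0795,-0.0015,0.076,0,40],[0.0795,-0.0015,0.08,0,40],[0.0795,-0.0015,0.084,0,40],[0.0795,-0.0015,0.087,0,40],[0.0795,-0.0015,0.087,0,40]]'; python3 - <<'E'
from h import *
shift((.562,-.170,.095))
E
```

```text
time_s: 5.0
tcp_pos: [0.5615, -0.1668, 0.1045]
tool_rot: [-2.583, 1.789, -0.001]
ft_force: [-0.9, -0.9, -1.8]
gripper_width: 0.0545
gripper_force: 85.9
tcp [ 0.5615 -0.1668  0.1045] t 5.0 x [ 0.352 -0.936  0.   ] y [-0.936 -0.352 -0.   ] z [ 0. -0. -1.] joints [ 0.05  0.02 -0.16  0.   -1.38  0.31]
shift [0.0032 0.0006 0.0095]
```

The rim is now below the spigot top with no side load. I'll lower onto the pin.

```bash
python3 -m handwheel '[[0,0,0.003,0,40],[0,0,0.005,0,40],[0,0,0.007,0,40],[0,0,0.008,0,40],[0,0,0.009,0,40],[0,0,0.009,0,40]]'; python3 -m handwheel '[[0,0,0.001,0,40],[0,0,0.001,0,40]]'
```

```text
time_s: 5.6
tcp_pos: [0.5615, -0.1669, 0.0965]
tool_rot: [2.583, -1.788, 0.001]
ft_force: [-3.0, 1.0, 5.2]
gripper_width: 0.0544
gripper_force: 86.6
time_s: 5.8
tcp_pos: [0.5615, -0.167, 0.0964]
tool_rot: [2.583, -1.788, 0.002]
ft_force: [-5.3, 1.7, 9.2]
gripper_width: 0.0543
gripper_force: 87.2
```

It rests on the pin with about 10 N of push. Now turning in small steps under that push.

```bash
python3 -m handwheel '[[0,0,0.0005,0.015,40],[0,0,0.0005,0.03,40],[0,0,0.0005,0.045,40],[0,0,0.0005,0.06,40],[0,0,0.0005,0.075,40],[0,0,0.0005,0.09,40],[0,0,0.0005,0.105,40],[0,0,0.0005,0.12,40],[0,0,0.0005,0.135,40],[0,0,0.0005,0.15,40]]'; python3 -c "
from h import *
s=bot.state();shift((.562,-.17,.095));print(s['torque'])"
```

```text
time_s: 6.8
tcp_pos: [0.5632, -0.1675, 0.0964]
tool_rot: [-2.091, 2.342, -0.008]
ft_force: [1.3, -3.3, 5.2]
gripper_width: 0.0542
gripper_force: 86.6
tcp [ 0.5632 -0.1675  0.0964] t 6.8 x [-0.113 -0.994  0.001] y [-0.994  0.113 -0.005] z [ 0.005 -0.002 -1.   ] joints [ 0.05  0.03 -0.17  0.   -1.36 -0.17]
shift [0.0027 0.0009 0.0014]
[-0.82332997 -0.32644773  0.06310674]
```

Pivot offset shows: the cap centre is about 2.7 mm ahead of the TCP. I'll compensate for it while turning on.

```bash
python3 -m handwheel '[[0,-0.0012,0.001,0.015,40],[0,-0.0013,0.001,0.03,40],[0,-0.0015,0.001,0.045,40],[0.0001,-0.0016,0.001,0.06,40],[0.0001,-0.0017,0.001,0.075,40],[0.0001,-0.0018,0.001,0.09,40],[0.0002,-0.002,0.001,0.105,40],[0.0002,-0.0021,0.001,0.12,40],[0.0003,-0.0022,0.001,0.135,40],[0.0003,-0.0024,0.001,0.15,40]]'; python3 -c "
from h import *
s=bot.state();shift((.562,-.17,.095));print(s['torque'])"
```

```text
time_s: 7.8
tcp_pos: [0.5642, -0.1674, 0.0924]
tool_rot: [-1.487, 2.767, -0.001]
ft_force: [0.9, -2.9, -1.7]
gripper_width: 0.0545
gripper_force: 85.7
tcp [ 0.5642 -0.1674  0.0924] t 7.8 x [-0.552 -0.834 -0.   ] y [-0.834  0.552 -0.001] z [ 0.001 -0.    -1.   ] joints [ 0.05  0.04 -0.17  0.   -1.36 -0.64]
shift [ 0.0034  0.0004 -0.0026]
[-1.01457682 -0.44774707  0.53718586]
```

It dropped in (z down 4 mm, vertical force gone). I'll ease back slightly to relieve the torque, then push home.

```bash
python3 -m handwheel '[[0,0,0,-0.01,40],[0,0,0,-0.02,40],[0,0,0.003,-0.02,40],[0,0,0.006,-0.02,40],[0,0,0.009,-0.02,40],[0,0,0.011,-0.02,40],[0,0,0.013,-0.02,40],[0,0,0.015,-0.02,40],[0,0,0.017,-0.02,40],[0,0,0.018,-0.02,40],[0,0,0.018,-0.02,40]]' 110; python3 -c "
from h import *
s=bot.state();shift((.562,-.17,.074));print(s['torque'])"
```

```text
time_s: 8.9
tcp_pos: [0.5639, -0.1673, 0.0755]
tool_rot: [-1.575, 2.718, -0.001]
ft_force: [-3.3, 0.0, 4.8]
gripper_width: 0.0536
gripper_force: 116.8
tcp [ 0.5639 -0.1673  0.0755] t 8.9 x [-0.497 -0.868  0.   ] y [-0.868  0.497 -0.001] z [ 0.001 -0.    -1.   ] joints [ 0.05  0.05 -0.19  0.   -1.33 -0.57]
shift [0.0033 0.0003 0.0015]
[ 0.000967    0.9616973  -0.04988772]
```

```bash
python3 -m handwheel '[[0,0,0.001,0,40],[0,0,0.001,0,40],[0,0,0.002,0,40],[0,0,0.002,0,40]]'; python3 -m handwheel '[[0,0,0.001,0,40],[0,0,0.001,0,40],[0,0,0.001,0,40]]';python3 -m handwheel '[[0,0,0.001,0,40],[0,0,0.001,0,40],[0,0,0.001,0,40]]'
```

```text
time_s: 9.3
tcp_pos: [0.564, -0.1674, 0.0741]
tool_rot: [-1.576, 2.717, -0.002]
ft_force: [-5.2, 0.6, 7.9]
gripper_width: 0.054
gripper_force: 117.5
time_s: 9.6
tcp_pos: [0.564, -0.1674, 0.074]
tool_rot: [-1.576, 2.717, -0.002]
ft_force: [-7.8, 1.9, 11.4]
gripper_width: 0.0539
gripper_force: 118.0
time_s: 9.9
tcp_pos: [0.564, -0.1674, 0.074]
tool_rot: [-1.576, 2.717, -0.003]
ft_force: [-9.7, 4.0, 16.2]
gripper_width: 0.0542
gripper_force: 118.5
```

Hard stop at TCP z=0.074, so the rim is at 0.060 as expected, with about 18 N of push. One look to confirm.

```bash
python3 - <<'E'
from h import *
a=get_image("scene")[120:240,120:260,::-1];b=get_image("wrist")[:,:,::-1]
cv2.imwrite("pics/end.png",np.hstack([cv2.resize(a,(400,343),interpolation=2),cv2.resize(b,(400,343))]))
E
```

```text
(no output)
```

View pics/end.png

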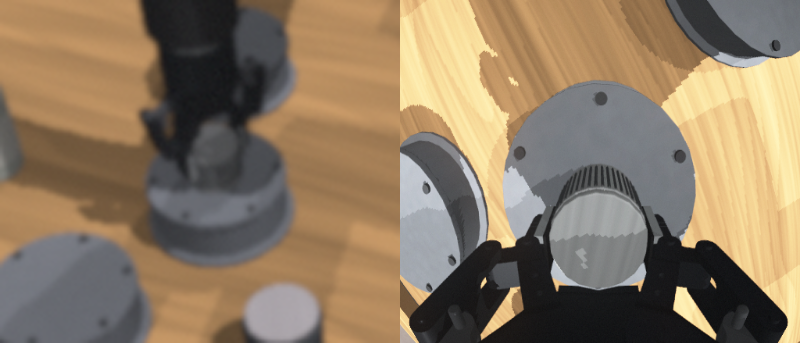

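The left view shows the cap at (215,150) sitting flush and upright on the drum. The right view shows it held centrally at (600,240), and the tin and glue bottle are where they started. Handing in.

```bash
python3 -c "
from cell import order,bot
print(order.sign_off());print(bot.state()['tcp_pos'],bot.state()['ft_force'])"
```

```text
the job is handed in; nothing more can be done
None
the job is handed in; nothing more can be done
```

The cap is on the spigot with the pin in a keyway, pushed home flush on the housing and still held there with about 18 N; the job is handed in, but sign-off gave no verdict.

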